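# Weigh the scrap castings on the spring balance

### The job

Weigh the pail of scrap castings on the bench spring balance. First press the balance's peak hand all the way down to zero, then hang the pail by its bail on the hook and let its weight down gently, without dropping, jerking or pushing it, so that the pointer settles and the peak hand keeps the true reading. Leave the pail hanging at rest, and the spare empty pail and the bead jar where they stand.

Things in the scene. Friction and masses are not known exactly. Their poses are not given: they have to be found in the camera images.
- scale: The bench spring balance, screwed to the bench: a grey case 72 x 92 x 250 mm (depth, width, height; cap to 264 mm) on a steel foot 150 x 150 x 12 mm. Origin under the middle of the foot on the bench; z up, -x is the front with the white scale plate (front face at x = -36 mm), and the hook arm sticks out of the case's -y side.
- hook_seat (a point): Top of the 8 mm round steel hook arm in the bottom of its seat, the place where the bail hangs; unloaded it lies at x = 0, y = -161 mm, z = 195 mm in the scale's frame. The arm leaves the case level along -y with its top 209 mm above the bench, dips to the seat, and ends 22 mm beyond the seat in an upturned tip whose top is 216 mm above the bench. The arm slides straight down with the load.
- hook_arm (a joint): How far the hook arm has sunk, m: 0 at the top stop (unloaded), 0.040 at the bottom stop. Spring 190 N/m, lightly damped: let go all at once, the load overshoots and carries the peak hand too far. About 1 N of preload and 0.5 N of drag from the peak hand must be overcome before it sinks. Hanging still, the scrap pail sinks it by 11 to 24 mm, depending on its weight.
- pointer_edge (a point): Upper edge of the dark steel pointer on the scale plate. The pointer climbs 2 mm for every 1 mm that the hook arm sinks; at zero it is 167.5 mm above the bench. As it climbs it pushes the peak hand up in front of it; when it falls back the peak hand stays.
- peak_edge (a point): Lower edge of the brass peak hand, which meets pointer_edge when the two touch.
- peak_hand (a joint): Height of the peak hand above its zero, m: 0 is fully down on its stop (just on the unloaded pointer), 0.076 the top. It stays where it is left by friction (0.15 N) and starts high, left by an earlier lot.
- peak_knob_top (a point): Highest point of the peak hand's brass knob, a 16 mm round, 18 mm long knob on a thin stem that stands out from the scale's front; the middle of the knob is 41 mm before the front face (x = -77 mm in the scale's frame). 179 mm above the bench at zero. Free from above: press it straight down.
- scrap_pail: Aluminium pail holding rings and lumps of scrap metal (contents fixed in it), 0.36 to 0.56 kg, 82 mm across the rim (94 mm over the bail ears), rim 45 mm high, 190 mm high in all. Origin under the middle of its bottom, z up. Its upright rigid steel bail (6 mm wire) is an arch in the pail's xz plane, inside 82 mm wide, legs up to 86 mm, peak of the arch 125 mm above the bottom; to hang it, the hook must pass through the arch along the pail's y axis (either way round).
- scrap_pail_knob (a point): Middle of the straight part of the wooden knob on the stem above the bail, 171 mm above the pail's bottom: round, 24 mm thick, 38 mm high (152 to 190 mm). Grip here from above.
- bail_notch (a point): Underside of the bail at the peak of its arch, on the pail's axis, 122 mm above its bottom; comes to rest on hook_seat.
- spare_pail: The same pail, empty, 0.16 kg; it stays where it is. The two pails may stand in either place.
- bead_jar: Bystander: glass bead jar with lid, 44 mm across, 52 mm high, origin under its middle; it stays where it is.
Mind the look-alikes: they are no part of the job. What is shaped like the scrap_pail but pink is not meant.

How it is judged:
By the outcome, as a careful person would: the job done as asked, in the order asked, and still so for the second after the job is handed in, with the robot touching nothing.
It also fails if it takes over 54 s, if anything falls off the work surface, if the arm or the gripper's body presses on something with over 40 N, if the wrist force passes 120 N, or if a joint passes its speed limit or range.

### The arm

A 6-joint arm with a two-finger parallel gripper is mounted at the origin on a cart in front of the work surface, level with it; the furniture and walls round the work are solid. World frame = base frame: x ahead of the robot, y to its left, z up, the work surface at z = 0. Lengths are in mm, angles in degrees, forces in N, time in s.
With the tool pointing down it reaches from about 300 to 850 mm from the base axis. Payload 4.2 kg.
Tool frame: the origin (TCP) lies midway between the tips of the shut fingers; the grasp point (between the pads) lies env.grasp_offset behind it (env.grasp_offset is the distance from the TCP to the grasp point, in mm); y points along the fingers, x is the direction in which the jaws open and shut, and the axes are right-handed (so a half turn about y gives the same grasp; the last joint's range is limited). The gripper opens to 91 mm and grips with 3 to 60 N. Pads are 32 mm wide; open, the fingers measure 118 mm over their backs; the gripper's body (76 mm by 178 mm) begins 60 mm behind the grasp point.
Start: joints at [63.484, 18.312, 89.639, -0, 72.044, -1.146], TCP at [246.375, 519.56, 213.976] pointing down, gripper open.
Joint ranges: [-177.97, 177.97], [-48.28, 115.42], [12.27, 149.76], [-77.06, 257.06], [2.81, 150.46], [-146.56, 146.56]. Speed limits (degrees/s): [147.25, 147.25, 180, 180, 180, 180].

### API

Orientations are given as [roll, pitch, yaw] about the fixed x, y, z axes, in that order (R = Rz(yaw) Ry(pitch) Rx(roll)).
In Python, from workcell import state, vision, job, env gives the robot as it stands.
- The arm moves only by the shell command python3 -m handwheel 'ROWS' [FORCE]. ROWS is JSON, a list of rows, each a list of 3 entries, a list of its own where there are three numbers: the finger opening in cm, from 0 to 9.12, then the shift along the tool's x, y, z in cm, then the turn about the tool's y in degrees. A call has 1 to 10 rows; each row is the pose to reach, as a shift and turn from the pose measured when the call began, along the tool's axes at that moment; what a row does not reach only later rows make up. A row lasts 1/10 s, in which the tool goes at most 50 mm and 8.59 degrees, less where a joint would pass 70% of its speed; a pose out of reach is approached as far as the arm can. A call with a gripper value outside its range is refused whole. The fingers move at their own pace and stop on an object; FORCE is the grip in N (left out, the last holds). Time passes only in rows, so rows that repeat a pose let the fingers close. It gives the time, the measured TCP pose, the force and the opening at its end, in the units of the state.
- state(): the state, without advancing time (a new reading comes with each control period).
- vision.grab_frame(name): name is "side" or "top" or "wrist"; returns the picture (480x640x3 uint8, red, green, blue); there is no depth.
- vision.camera_model(name): a dict with "fov_y" (degrees; the focal length in pixels is half the picture's height over the tangent of half this angle, whatever the lens; pixels are square), "cx", "cy" (the principal point, pixels), "distortion" ([k1, k2, p1, p2, k3] as OpenCV has them; the pictures are not rectified), "extrinsics" (4x4, takes a point from world to camera coordinates). Camera axes: x right, y up, looking along -z (the intrinsics and any distortion apply to the point x, -y, -z); pixel columns grow to the right and rows downward; lengths in mm; the calibration is good to about 2 mm. A picture is of the moment at which its call begins: read the wrist's pose just before it. camera_model takes no time and is no camera call; for the wrist camera it gives the pose at the moment of the call.
- job.job_done(): hands the job in, once; it reports no verdict.
The state is a dict: "time_s": time; "qpos": joint angles; "qvel": joint speeds; "effort": joint torques, N m; "ee_pos": TCP position; "ee_rot": TCP orientation; "force": force on the tool from outside, world axes, zero at the start; "torque": the same for the moment, N m; "gripper_width": finger opening in mm.
Only numpy, scipy, OpenCV 4.12 (cv2) and the standard library are available. Lean on these libraries where they do the work, as an engineer would, in place of code of your own. Each camera call takes 0.05 s, during which the arm holds its last target.

## Working session

There is one attempt and no reset: what is moved stays moved. The work goes in short steps, Python scripts to look and compute and a shell command to move; the robot and the scene stay as the last step left them, time stands still between calls to the robot, and variables do not carry over. Pictures are saved under pics/ and viewed, and the job is handed in when it is done.

```bash
mkdir -p pics; ls
python3 - <<'E'
from workcell import state, vision, job, env
import cv2, numpy as np
s=state(); print(s); print(env.grasp_offset)
for n in ("side","top","wrist"):
    m=vision.camera_model(n); print(n,m)
    cv2.imwrite(f"pics/{n}0.png",vision.grab_frame(n)[:,:,::-1])
E
```

```text
pics
{'time_s': 0.0, 'qpos': array([ 6.34820774e+01,  1.83524846e+01,  8.97043021e+01, -9.28521562e-04,
        7.20422174e+01, -1.14512809e+00]), 'qvel': array([ 0.03830201,  0.06177129,  0.00098455,  0.00795129,  0.00841626,
       -0.00229516]), 'effort': array([-1.50074419e-05, -4.12477076e+01, -2.31968808e+01,  7.27559673e-02,
        4.58570290e-02, -1.32839345e-04]), 'ee_pos': array([246.17443513, 519.10856531, 213.12606173]), 'ee_rot': array([-89.99890402,   0.09900199,  64.62749349]), 'force': array([-0.17450675,  0.04090059,  0.20176469]), 'torque': array([ 0.00408465, -0.00682417, -0.00414829]), 'gripper_width': 91.47151979382666}
18.8
side {'fov_y': 47.51330033593742, 'cx': 325.16438872749825, 'cy': 242.21894155347738, 'distortion': array([-0.1629447,  0.       ,  0.       ,  0.       ,  0.       ]), 'extrinsics': array([[ 9.25217209e-01, -3.79295903e-01,  1.03795416e-02,
        -4.91074709e+02],
       [ 2.17718454e-01,  5.53087438e-01,  8.04172221e-01,
        -2.94173556e+02],
       [-3.10760023e-01, -7.41774160e-01,  5.94305733e-01,
        -1.03838204e+03],
       
[... 464 characters left out ...]
0200418e-03,  9.97216677e-01,
        -1.70569553e+03],
       [ 0.00000000e+00,  0.00000000e+00,  0.00000000e+00,
         1.00000000e+00]])}
wrist {'fov_y': 70.54963112893005, 'cx': 313.89595998901956, 'cy': 242.58495542145755, 'distortion': array([-5.13985055e-05,  0.00000000e+00,  0.00000000e+00,  0.00000000e+00,
        0.00000000e+00]), 'extrinsics': array([[ 4.28895303e-01,  9.03352942e-01, -1.51067022e-03,
        -5.74425035e+02],
       [-8.69990613e-01,  4.12604046e-01, -2.69952283e-01,
         2.92577017e+01],
       [-2.43238880e-01,  1.17095535e-01,  9.62872516e-01,
        -3.91329072e+02],
       [ 0.00000000e+00,  0.00000000e+00,  0.00000000e+00,
         1.00000000e+00]])}
```

View pics/side0.png

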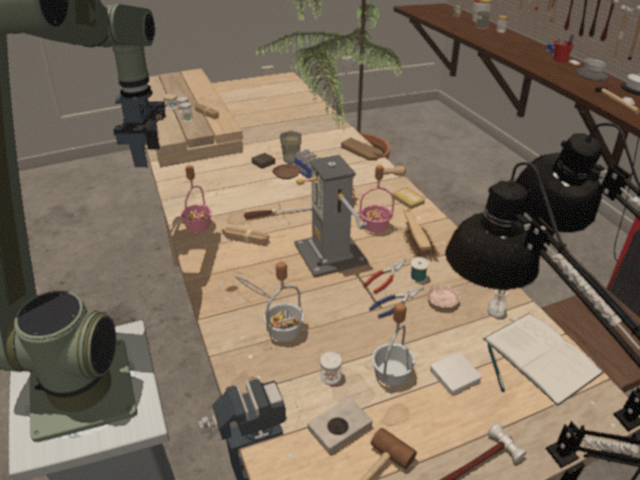

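View pics/top0.png

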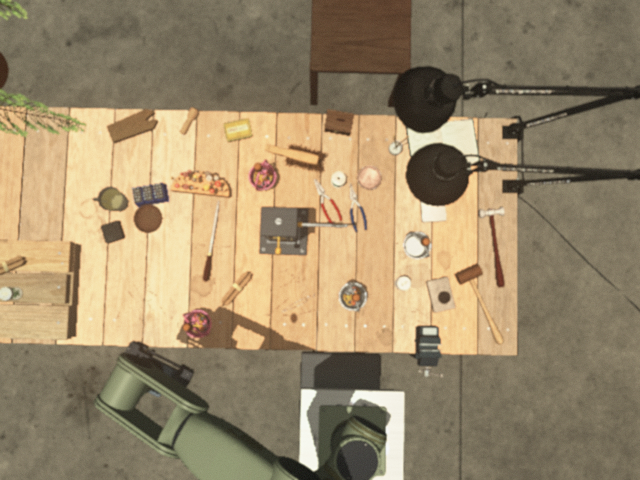

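View pics/wrist0.png

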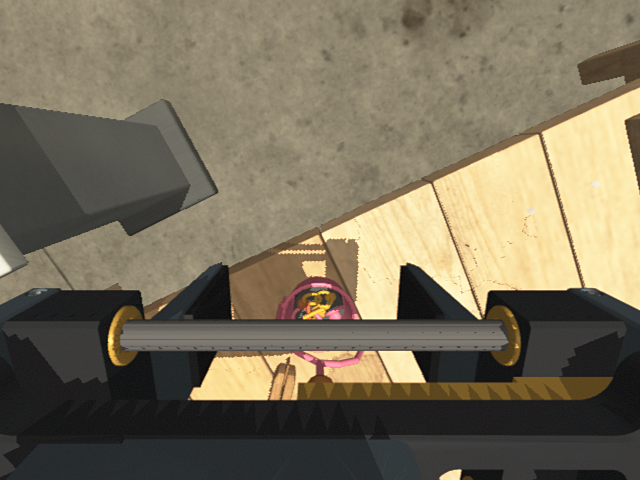

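The scene has two silver pails: side (285,325)/top (352,295) with scrap, and side (393,365)/top (417,243) empty. There are also two pink look-alikes, at side (197,218) and (376,218). The silver pail with contents is the one meant; I'll confirm it in crops.

Run:
```python
import cv2, numpy as np
s=cv2.imread("pics/side0.png"); t=cv2.imread("pics/top0.png")
def c(im,x0,y0,x1,y1,f,n): cv2.imwrite(n,cv2.resize(im[y0:y1,x0:x1],None,fx=f,fy=f,interpolation=cv2.INTER_CUBIC))
c(s,235,145,435,395,0.5 and 2.4,"pics/c0.png")
c(s,285,145,385,280,4.4,"pics/c1.png")
c(t,250,150,450,320,4,"pics/c2.png")
c(s,250,250,420,400,4,"pics/c3.png")
```

```text
(no output)
```

View pics/c1.png

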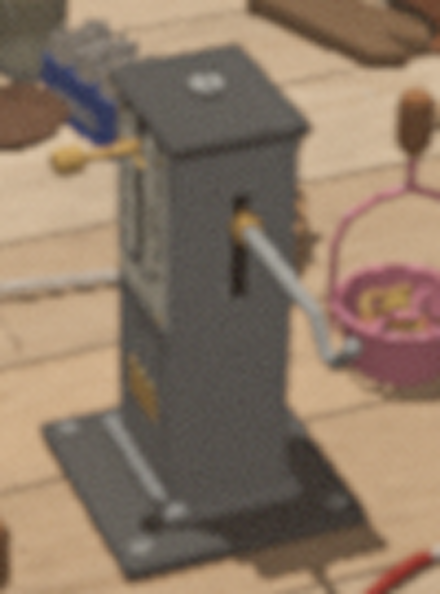

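View pics/c2.png

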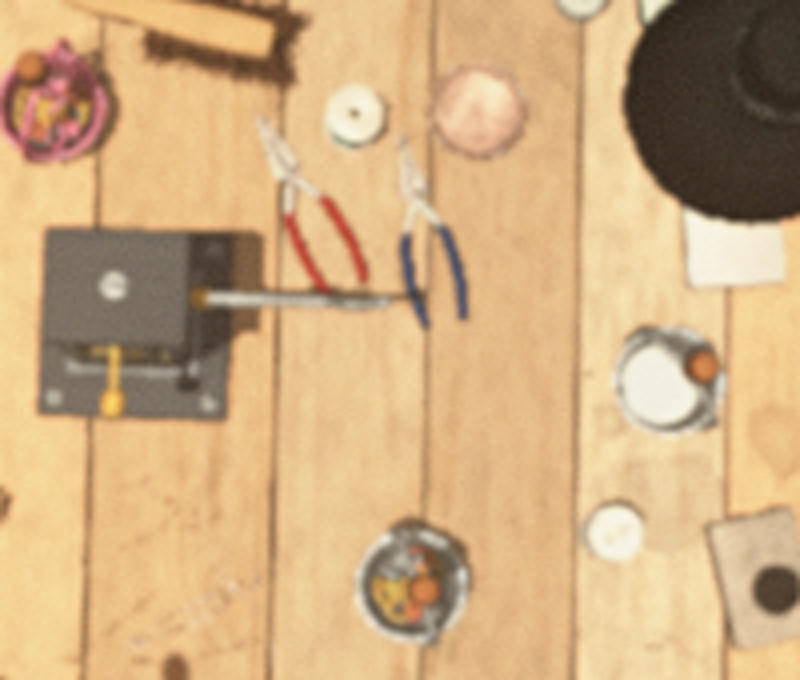

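View pics/c3.png

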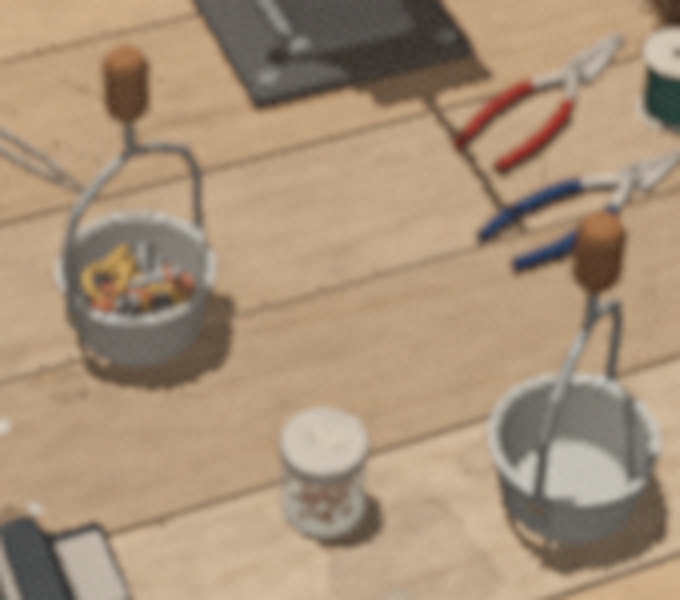

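```bash
cat > h.py <<'E'
import numpy as np, cv2
from scipy.optimize import least_squares
from workcell import vision, state
def K(m):
    f=240/np.tan(np.radians(m["fov_y"]/2)); return np.array([[f,0,m["cx"]],[0,f,m["cy"]],[0,0,1]])
def proj(m,P):
    E=m["extrinsics"]; P=np.atleast_2d(P); c=P@E[:3,:3].T+E[:3,3]; c=c*[1,-1,-1]
    return cv2.projectPoints(c.reshape(-1,1,3),np.zeros(3),np.zeros(3),K(m),np.array(m["distortion"]))[0].reshape(-1,2)
def tri(obs,x0=(600,0,100)):
    r=lambda X: np.concatenate([(proj(m,X)[0]-uv) for m,uv in obs])
    s=least_squares(r,x0); return s.x,s.fun
def atz(m,uv,z):
    r=lambda X:(proj(m,[X[0],X[1],z])[0]-uv); return least_squares(r,(500,0)).x
def cc(p,f,o): return (np.array(p)+.5)/f-.5+np.array(o)
E
python3 - <<'E'
from h import *
S=vision.camera_model("side");T=vision.camera_model("top")
c1=lambda *p:cc(p,4.4,(285,145)); c2=lambda *p:cc(p,4,(250,150)); c3=lambda *p:cc(p,4,(250,250))
for n,a,b in [("scrap knob top",c3(126,54),c2(425,590)),("spare knob",c3(602,220),c2(703,366)),("peak knob",c1(68,161),c2(112,402)),("cap screw",c1(207,82),c2(113,286)),("jar top",c3(324,440),c2(614,531)),("hook tip",c1(352,342),c2(390,300))]:
    x,f=tri([(S,a),(T,b)]); print(n,x.round(1),f.round(2))
print("top knob z180",atz(T,c2(425,590),186), "side", atz(S,c3(126,54),186))
print("rim centre top z45",atz(T,c2(412,584),45),"ears",atz(T,c2(410,522),45),atz(T,c2(432,640),45))
print("foot",atz(T,c2(38,413),12),atz(T,c2(226,417),12), "side",atz(S,c1(45,425),12),atz(S,c1(130,576),6),atz(S,c1(382,540),6))
print("cap",atz(T,c2(48,228),264),atz(T,c2(190,231),264),atz(T,c2(187,345),264))
# project model points for scale for comparision
E
```

```text
scrap knob top [439.1   9.7 189.2] [ 0. -0. -0.  0.]
spare knob [ 600.1 -182.   188.6] [-0.01  0.    0.01 -0.01]
peak knob [560.7 228.4 230.6] [ 0.38 -0.02 -0.15  0.43]
cap screw [637.3 227.6 262.5] [ 0.04 -0.   -0.02  0.04]
jar top [ 483.7 -142.9   48.9] [ 0.26 -0.02 -0.15  0.38]
hook tip [635.5  40.7 217.5] [ 0.66 -0.06 -0.36  0.8 ]
top knob z180 [439.08594666   9.47076806] side [440.287127    13.52464413]
rim centre top z45 [440.97164948   8.82623691] ears [487.88036378  11.27691743] [399.09986986  -7.15942729]
foot [565.73346911 299.90238463] [566.25151993 153.70699345] side [566.28991338 296.31453776] [565.04285435 154.32107573] [708.7605857  131.31917248]
cap [675.1901638  272.02201409] [675.54562361 177.06417655] [598.9976521 176.9830378]
```

```bash
cat >> h.py <<'E'
from scipy.spatial.transform import Rotation as Ro
def row(target,yaw):
    s=state(); R=Ro.from_euler("xyz",s["ee_rot"],degrees=True).as_matrix()
    d=R.T@(np.array(target)-s["ee_pos"])/10
    cy=np.degrees(np.arctan2(R[1,0],R[0,0]))
    print("t",s["time_s"],"pos",s["ee_pos"].round(1),"rot",s["ee_rot"].round(1),"F",s["force"].round(2),"w",round(s["gripper_width"],1))
    print("shift cm",d.round(2),"turn",round((cy-yaw+180)%360-180,1))
E
python3 - <<'E'
from h import *
row((553,228,275),90)
W=vision.camera_model("wrist");E=W["extrinsics"]
cam=-E[:3,:3].T@E[:3,3];s=state();R=Ro.from_euler("xyz",s["ee_rot"],degrees=True).as_matrix()
print("cam in tool",R.T@(cam-s["ee_pos"]))
E
```

```text
t 0.15 pos [246.2 519.2 213.3] rot [-90.    0.1  64.6] F [ 0.39  0.1  -0.56] w 91.3
shift cm [-13.17  -6.15 -40.2 ] turn -25.4
cam in tool [   0.22740035 -170.61240296   77.19512756]
```

```bash
python3 -m handwheel '[[0,[0,-4,0],0],[0,[-1,-6.1,-4],-3],[0,[-3,-6.1,-8.5],-7],[0,[-4.5,-6.1,-13],-11],[0,[-6,-6.1,-17.5],-15],[0,[-7.5,-6.1,-22],-19],[0,[-9,-6.1,-26.5],-22],[0,[-10.5,-6.1,-31],-25.4],[0,[-12,-6.1,-35.5],-25.4],[0,[-13,-6.1,-39.5],-25.4]]' 20
python3 - <<'E'
from h import *
cv2.imwrite("pics/w1.png",vision.grab_frame("wrist")[:,:,::-1])
cv2.imwrite("pics/s1.png",cv2.resize(vision.grab_frame("side")[100:280,220:420,::-1],None,fx=4,fy=3.3333 and 4,interpolation=cv2.INTER_CUBIC)[:600])
row((553,228,245),90)
E
```

```text
time_s: 1.15
ee_pos: [548.6, 230.4, 274.3]
ee_rot: [-89.9, 0.1, 90.0]
force: [0.4, 1.1, 1.6]
gripper_width: 14.1
t 1.25 pos [550.6 229.  273.4] rot [-90.    0.2  89.7] F [-0.91  0.54  0.26] w 6.3
shift cm [-0.09  2.84 -0.24] turn -0.3
```

View pics/w1.png

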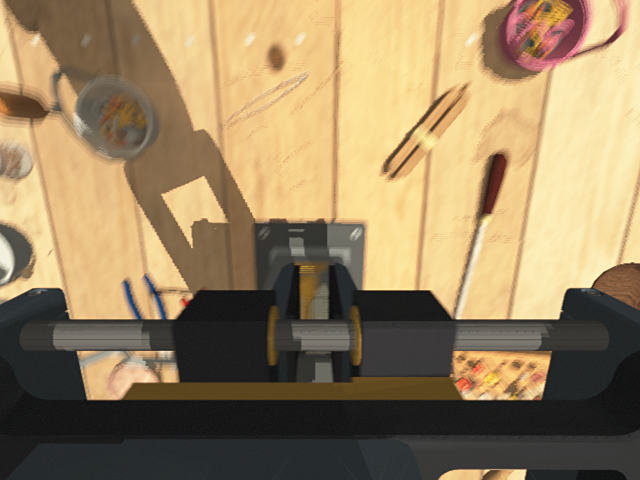

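View pics/s1.png

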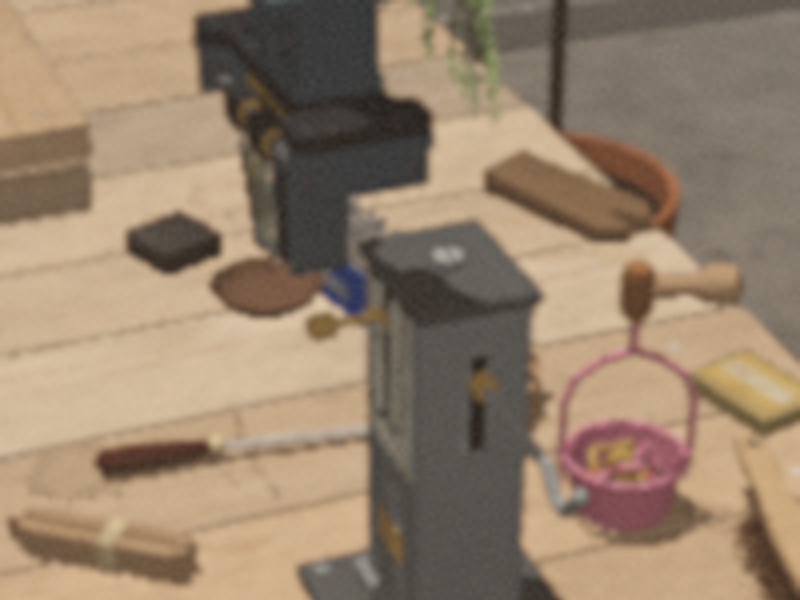

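The knob sits straight under the shut fingers in the wrist view at (312,275), with the case well clear behind it. Pressing down.

```bash
python3 -m handwheel '[[0,[-0.1,1,-0.2],0],[0,[-0.1,2,-0.2],0],[0,[-0.1,3,-0.2],0],[0,[-0.1,4,-0.2],0],[0,[-0.1,5,-0.2],0],[0,[-0.1,6,-0.2],0],[0,[-0.1,7,-0.2],0],[0,[-0.1,8,-0.2],0],[0,[-0.1,8.7,-0.2],0],[0,[-0.1,8.7,-0.2],0]]'
python3 - <<'E'
from h import *
cv2.imwrite("pics/s2.png",cv2.resize(vision.grab_frame("side")[100:250,220:420,::-1],None,fx=4,fy=4,interpolation=cv2.INTER_CUBIC))
row((553,228,178.5),90)
E
```

```text
time_s: 2.25
ee_pos: [552.1, 227.5, 185.1]
ee_rot: [-89.9, 0.2, 89.7]
force: [-0.4, -0.5, -0.1]
gripper_width: 0.2
t 2.3 pos [552.5 227.6 185.9] rot [-89.9   0.2  89.7] F [-0.25  0.42 -0.21] w 0.3
shift cm [ 0.04  0.74 -0.05] turn -0.3
```

View pics/s2.png

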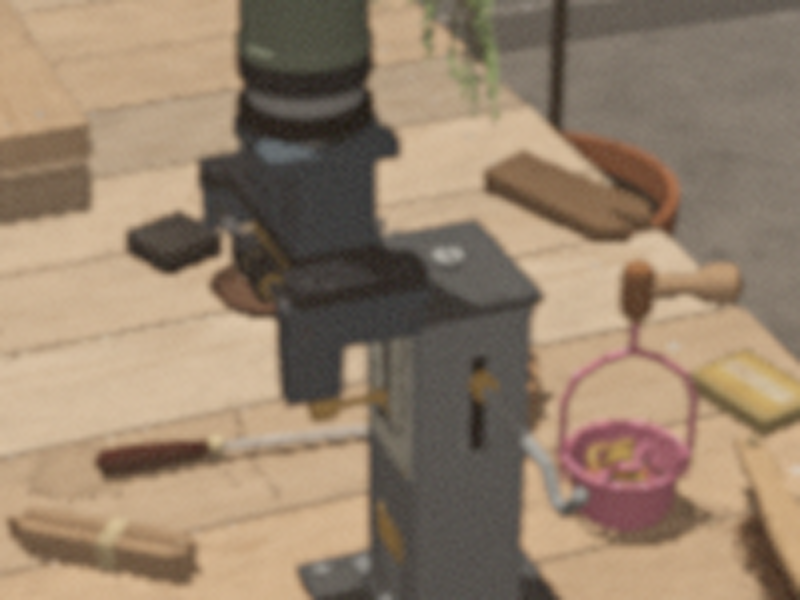

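The finger rests on the brass knob, now pushed down at (325,408). I'll go on to the stop slowly and watch the force.

```bash
python3 -m handwheel '[[0,[0,0.3,0],0],[0,[0,0.5,0],0],[0,[0,0.65,0],0],[0,[0,0.7,0],0],[0,[0,0.75,0],0],[0,[0,0.8,0],0]]'
python3 -m handwheel '[[0,[0,0.05,0],0],[0,[0,0.1,0],0],[0,[0,0.15,0],0]]'
```

```text
time_s: 2.9
ee_pos: [552.6, 227.6, 178.5]
ee_rot: [-90.0, 0.2, 89.7]
force: [-1.5, -0.6, 5.2]
gripper_width: 0.3
time_s: 3.2
ee_pos: [552.6, 227.7, 178.2]
ee_rot: [-90.0, 0.2, 89.7]
force: [-2.6, -1.7, 9.4]
gripper_width: 0.0
```

It is on the stop: 9 N at 178.2 mm against 179 nominal. Lifting off.

```bash
python3 -m handwheel '[[0,[0,-0.3,0],0],[0,[0,-2,0],0],[0,[0,-5,0.5],0],[4,[0,-9,2],0],[4,[0,-10,6],0],[4,[0,-10,10],0],[4,[0,-10,13],0],[4,[0,-10,13],0]]'
python3 - <<'E'
from h import *
im=vision.grab_frame("side")[:,:,::-1]
cv2.imwrite("pics/s3.png",cv2.resize(im[140:280,270:390],None,fx=5,fy=4.2 and 5,interpolation=cv2.INTER_CUBIC)[:600])
cv2.imwrite("pics/w3.png",vision.grab_frame("wrist")[:,:,::-1])
m=vision.camera_model("side")
print(proj(m,[[561,228,171],[602,228,168],[602,228,180],[637,66.5,195]]))
row((440,9.5,270),0)
E
```

```text
time_s: 4.0
ee_pos: [419.3, 228.3, 278.6]
ee_rot: [-90.0, 0.2, 89.8]
force: [0.4, 0.5, -0.4]
gripper_width: 37.7
[[301.02880185 203.25654944]
 [317.24212077 200.9458882 ]
 [317.25256443 196.64407283]
 [360.13647698 224.47103381]]
t 4.1 pos [422.7 228.8 278.4] rot [-90.1   0.1  89.8] F [0.64 0.43 1.1 ] w 40.0
shift cm [-21.92   0.9   -1.83] turn 89.8
```

View pics/s3.png

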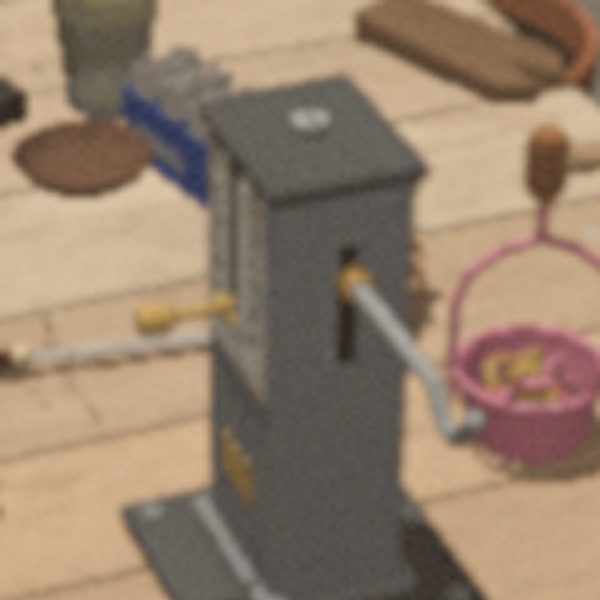

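View pics/w3.png

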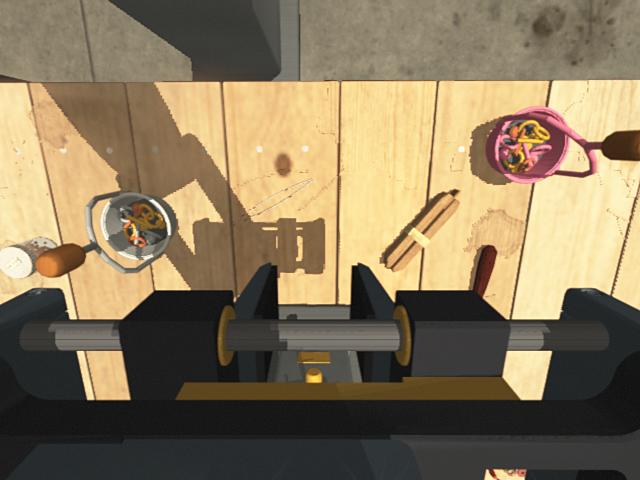

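The peak knob is at side pixel (301,203.4); zero predicts (301,203.3), so the hand is at zero. Next, fit the scrap pail's yaw using the wrist view.

Run:
```python
from h import *
W=vision.camera_model("wrist");S=vision.camera_model("side")
w=cv2.imread("pics/w3.png"); s=cv2.imread("pics/side0.png")
def bail(x,y,yaw):
    t=np.radians(yaw); P=[]
    for u,z in [(-44,45),(-44,86),(-30,110),(0,125),(30,110),(44,86),(44,45)]: P.append((x+u*np.cos(t),y+u*np.sin(t),z))
    P.append((x,y,125));P.insert(3,(x,y,125)) if 0 else None
    return np.array(P)
tiles=[]
for m,im,o in ((W,w,(20,160)),(S,s,(240,250))):
    r=[]
    for yaw in (4,12,20):
        f=4;c=cv2.resize(im[o[1]:o[1]+130,o[0]:o[0]+(160 if m is W else 90)],None,fx=2.5 ,fy=2.5,interpolation=cv2.INTER_CUBIC)
        p=((proj(m,bail(440,9.5,yaw))-o+.5)*2.5).astype(int)[:7]
        cv2.polylines(c,[p.reshape(-1,1,2)],False,(0,0,255),1); 
        k=((proj(m,[[440,9.5,152],[440,9.5,190]])-o+.5)*2.5).astype(int); cv2.line(c,tuple(map(int,k[0])),tuple(map(int,k[1])),(0,255,0),1)
        r.append(c)
    tiles.append(np.hstack(r))
wd=max(t.shape[1] for t in tiles); print([t.shape for t in tiles])
cv2.imwrite("pics/fitw.png",cv2.resize(tiles[0],(800,int(tiles[0].shape[0]*800/tiles[0].shape[1])))); cv2.imwrite("pics/fits.png",tiles[1])
```

```text
[(325, 1200, 3), (325, 675, 3)]
```

View pics/fitw.png

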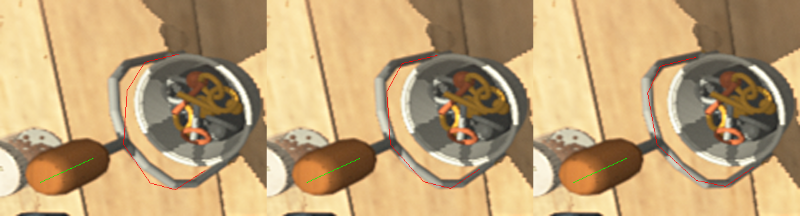

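View pics/fits.png

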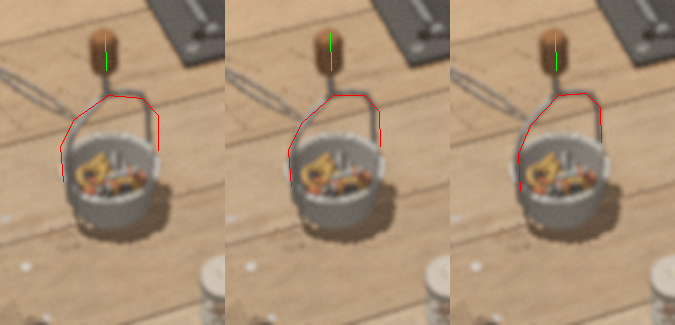

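Yaw is about 12–20°. I'll take a settled wrist view with the pail in view before grasping.

```bash
python3 -m handwheel '[[6,[-4,0,-2],0],[6,[-8.5,0,-4],0],[6,[-13,0,-6],0],[6,[-17.5,0,-8],0],[6,[-22,0,-9],0],[6,[-22,0,-9],0],[6,[-22,0,-9],0]]'
python3 - <<'E'
from h import *
row((440,9.5,270),90)
im=vision.grab_frame("wrist")[:,:,::-1]
cv2.imwrite("pics/w4.png",im)
np.save("w4.npy",vision.camera_model("wrist")["extrinsics"])
E
```

```text
time_s: 4.8
ee_pos: [512.8, 7.1, 278.3]
ee_rot: [-90.0, 0.1, 89.6]
force: [-0.4, 0.8, -0.5]
gripper_width: 60.3
t 4.8 pos [512.8   7.1 278.3] rot [-90.    0.1  89.6] F [-0.37  0.78 -0.53] w 60.3
shift cm [0.18 0.83 7.28] turn -0.4
```

View pics/w4.png

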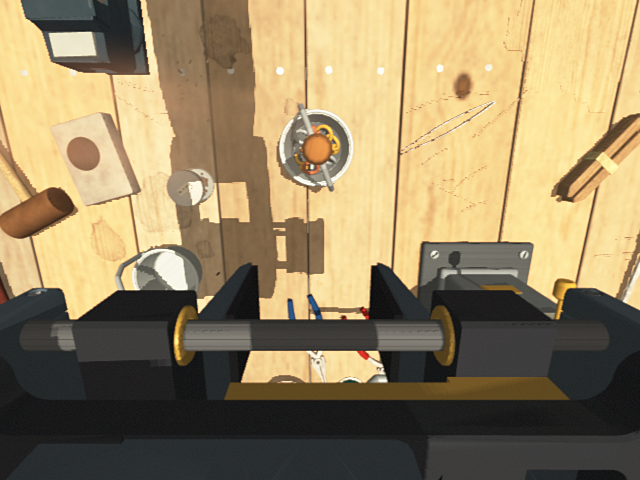

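The scrap pail is seen from above: knob (316,149), bail running from (300,106) to (332,190). The case with the spare pail and jar are clear of it.

Run:
```python
from h import *
W=vision.camera_model("wrist")
W["extrinsics"]=np.load("w4.npy")
w=cv2.imread("pics/w4.png"); o=(260,90)
print("knob top",atz(W,(316,149),190),"rim centre",atz(W,(316,148),45))
def bail(x,y,yaw):
    t=np.radians(yaw); return np.array([(x+u*np.cos(t),y+u*np.sin(t),z) for u,z in [(-47,45),(-44,45),(-44,86),(-30,110),(0,125),(30,110),(44,86),(44,45),(47,45)]])
r=[]
for yaw in (8,12,16,20):
    c=cv2.resize(w[o[1]:o[1]+115,o[0]:o[0]+100],None,fx=4,fy=4,interpolation=cv2.INTER_CUBIC)
    x,y=atz(W,(316,149),190)
    p=((proj(W,bail(x,y,yaw))-o+.5)*4).astype(int)
    cv2.polylines(c,[p.reshape(-1,1,2)],False,(0,0,255),1); r.append(c)
im=np.hstack(r); cv2.imwrite("pics/fit4.png",cv2.resize(np.vstack([np.hstack(r[:2]),np.hstack(r[2:])]),(522,600)))
```

```text
knob top [436.57337033  10.61005199] rim centre [436.23712158  11.22629206]
```

View pics/fit4.png

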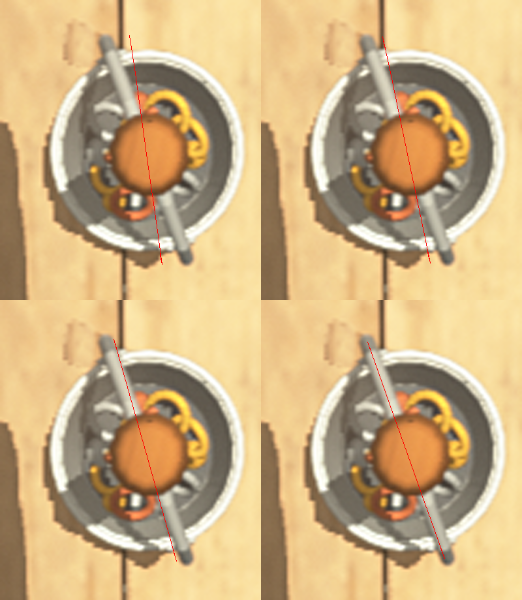

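The bail yaw is about 20.5°, and the pail is at about (438,10) (top and wrist agree to within 3 mm). Descending over the knob.

```bash
python3 -m handwheel '[[6,[0.2,2,3],-7],[6,[0.3,3,6],-14],[6,[0.3,4,7.5],-20.5],[6,[0.3,6,7.5],-20.5],[6,[0.3,8,7.5],-20.5],[6,[0.3,10,7.5],-20.5],[6,[0.3,11.5,7.5],-20.5],[6,[0.3,12.3,7.5],-20.5],[6,[0.3,12.3,7.5],-20.5]]'
python3 - <<'E'
from h import *
row((438,10,155),110)
cv2.imwrite("pics/w5.png",vision.grab_frame("wrist")[:,:,::-1])
E
```

```text
time_s: 5.75
ee_pos: [437.0, 12.3, 154.7]
ee_rot: [-89.9, 0.1, 110.3]
force: [0.8, -0.4, -0.2]
gripper_width: 59.8
t 5.75 pos [437.   12.3 154.7] rot [-8.990e+01  1.000e-01  1.103e+02] F [ 0.79 -0.36 -0.22] w 59.8
shift cm [-0.25 -0.03 -0.02] turn 0.3
```

View pics/w5.png

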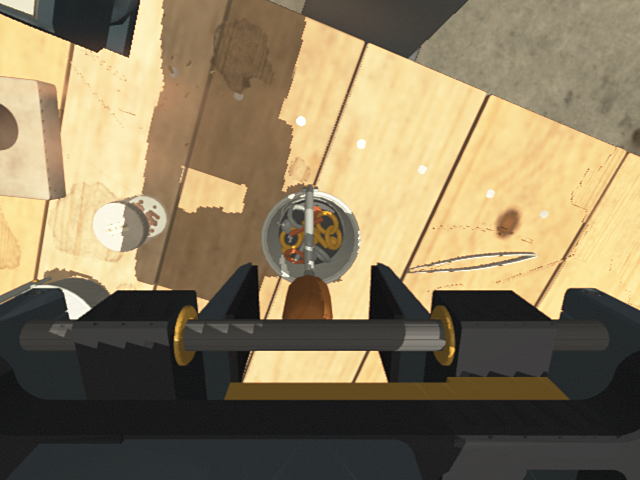

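The knob is between the fingers, centred to about 2 px, and the bail is vertical in the image, so aligned with the tool. Closing.

```bash
python3 -m handwheel '[[3.2,[-0.1,0,0],0],[3.2,[-0.15,0,0],0],[3.2,[-0.15,0,0],0],[2.8,[-0.15,0,0],0],[2.5,[-0.15,0,0],0],[2,[-0.15,0,0],0],[1.5,[-0.15,0,0],0],[1.5,[-0.15,0,0],0]]' 35
python3 - <<'E'
from h import *
row((438,10,258),110)
E
```

```text
time_s: 6.6
ee_pos: [438.4, 10.5, 155.7]
ee_rot: [-90.0, 0.1, 110.3]
force: [0.4, -1.2, 1.0]
gripper_width: 22.9
t 6.6 pos [438.4  10.5 155.7] rot [-9.000e+01  1.000e-01  1.103e+02] F [ 0.41 -1.21  1.  ] w 22.9
shift cm [ -0.06 -10.23   0.05] turn 0.3
```

```bash
python3 -m handwheel '[[1.5,[0,-0.3,0],0],[1.5,[0,-1,0],0],[1.5,[0,-2.2,0],0],[1.5,[0,-3.7,0],0],[1.5,[0,-5.5,0],0],[1.5,[0,-7.5,0],0],[1.5,[0,-9.3,0],0],[1.5,[0,-10.5,0],0],[1.5,[0,-11,0],0],[1.5,[0,-11,0],0]]'
python3 -m handwheel '[[1.5,[0,0,0],5],[1.5,[0,0,0],10],[1.5,[0,0,0],15],[1.5,[0,0,0],18],[1.5,[0,0,0],20.3],[1.5,[0,0,0],20.3],[1.5,[0,0,0],20.3]]'
python3 - <<'E'
from h import *
row((637,0,265),90)
for i in range(3): pass
cv2.imwrite("pics/w6.png",vision.grab_frame("wrist")[:,:,::-1])
cv2.imwrite("pics/s6.png",vision.grab_frame("side")[:,:,::-1])
row((637,0,265),90)
E
```

```text
time_s: 7.6
ee_pos: [438.2, 10.8, 265.8]
ee_rot: [-90.0, 0.1, 110.3]
force: [1.2, -0.3, -3.4]
gripper_width: 23.1
time_s: 8.3
ee_pos: [437.8, 10.8, 265.0]
ee_rot: [-90.0, 0.1, 90.0]
force: [0.4, -0.1, -3.8]
gripper_width: 22.8
t 8.3 pos [437.8  10.8 265. ] rot [-90.    0.1  90. ] F [ 0.38 -0.11 -3.76] w 22.8
shift cm [ -1.08   0.   -19.92] turn 0.0
t 8.4 pos [438.   10.8 265.4] rot [-90.    0.1  90. ] F [ 0.11 -0.19 -3.56] w 23.0
shift cm [ -1.08   0.06 -19.9 ] turn 0.0
```

View pics/s6.png

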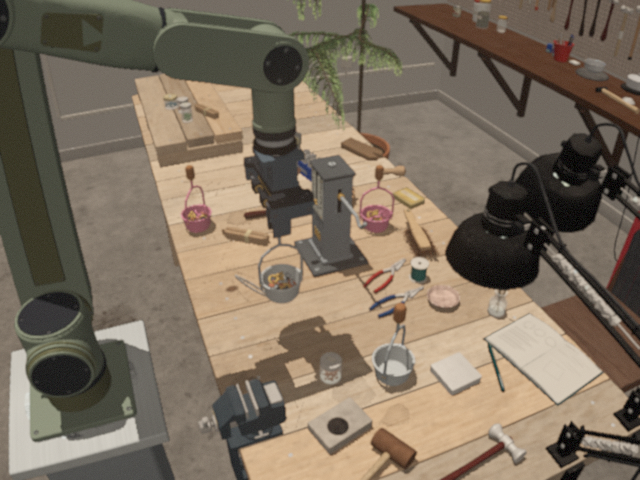

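View pics/w6.png

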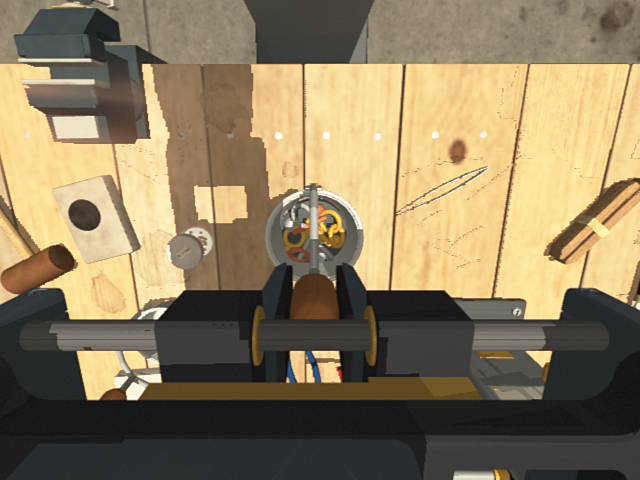

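Pail lifted level with its bail square to world x. Weight reads about 3.7 N. Next, carry it to in front of the hook tip at clear height.

```bash
python3 -m handwheel '[[1.5,[-0.3,0,-1],0],[1.5,[-0.6,0,-3],0],[1.5,[-1,0,-5.5],0],[1.5,[-1.2,0,-8],0],[1.5,[-1.5,0,-10.5],0],[1.5,[-1.5,0,-13],0],[1.5,[-1.5,0,-15.5],0],[1.5,[-1.5,0,-17.5],0],[1.5,[-1.5,0,-19],0],[1.5,[-1.5,0,-19.9],0]]'
python3 -m handwheel '[[1.5,[0,0,0],0],[1.5,[0,0,0],0],[1.5,[0,0,0],0]]'
python3 - <<'E'
from h import *
row((637,66,265),90)
im=vision.grab_frame("side")[:,:,::-1]
cv2.imwrite("pics/s7.png",cv2.resize(im[130:290,280:440],None,fx=3.75,fy=3.75,interpolation=cv2.INTER_CUBIC))
im=vision.grab_frame("top")[:,:,::-1]
cv2.imwrite("pics/t7.png",cv2.resize(im[170:310,240:400],None,fx=4,fy=4,interpolation=cv2.INTER_CUBIC))
m=vision.camera_model("side")
s=state()
print(((proj(m,[[637,66,195],[637,44,216],s["ee_pos"]+[0,0,-33]])+.5-(280,130))*3.75).round(0))
E
```

```text
time_s: 9.4
ee_pos: [638.9, -4.5, 264.5]
ee_rot: [-90.0, 0.1, 90.0]
force: [0.9, -0.7, -4.0]
gripper_width: 22.6
time_s: 9.7
ee_pos: [638.3, -4.6, 264.5]
ee_rot: [-90.0, 0.1, 90.0]
force: [-1.0, 0.5, -3.7]
gripper_width: 22.9
t 9.7 pos [638.3  -4.6 264.5] rot [-90.    0.1  90. ] F [-1.02  0.49 -3.71] w 22.9
shift cm [ 7.06 -0.07  0.13] turn 0.0
[[303. 357.]
 [321. 347.]
 [364. 369.]]
```

View pics/s7.png

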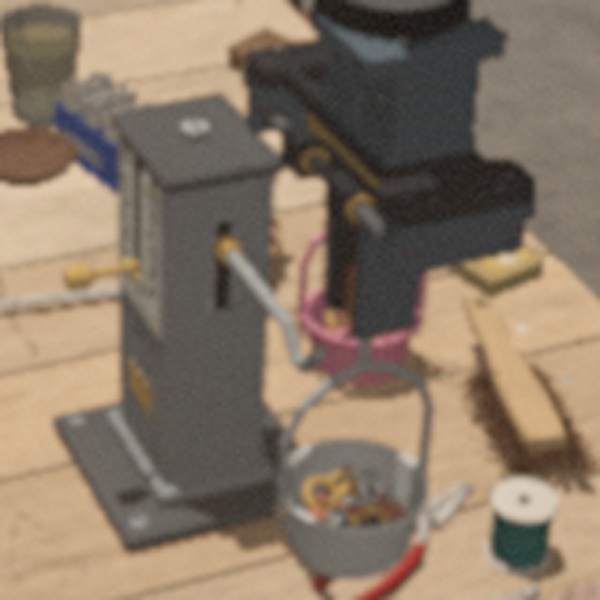

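View pics/t7.png

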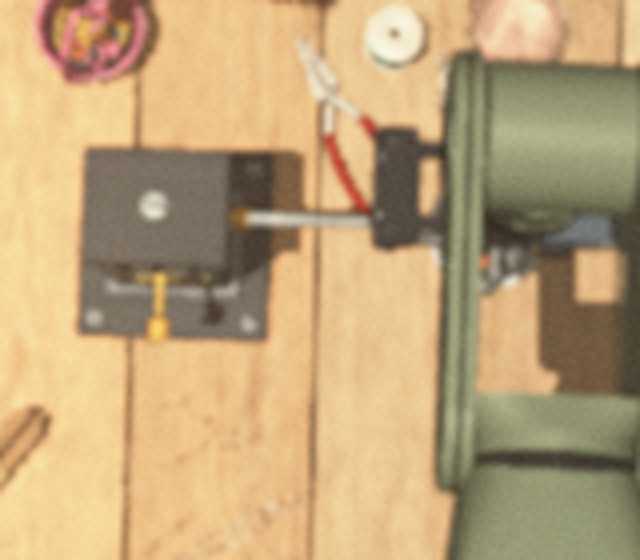

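The picture matches the prediction: seat near (302,360), tip (320,350), bail peak (366,368). The bail is clear of the tip by about 15 mm in height. Threading along +y.

```bash
python3 -m handwheel '[[1.5,[0.3,0,0.1],0],[1.5,[1,0,0.1],0],[1.5,[2,0,0.1],0],[1.5,[3.1,0,0.1],0],[1.5,[4.2,0,0.1],0],[1.5,[5.2,0,0.1],0],[1.5,[6.1,0,0.1],0],[1.5,[6.7,0,0.1],0],[1.5,[7.05,0,0.1],0],[1.5,[7.05,0,0.1],0]]'
python3 -m handwheel '[[1.5,[0,0,0],0],[1.5,[0,0,0],0],[1.5,[0,0,0],0]]'
python3 - <<'E'
from h import *
row((637,66,233),90)
im=vision.grab_frame("side")[:,:,::-1]
cv2.imwrite("pics/s8.png",cv2.resize(im[140:290,280:430],None,fx=4,fy=4,interpolation=cv2.INTER_CUBIC))
m=vision.camera_model("side")
s=state()
print(((proj(m,[[637,66,195],[637,44,216],s["ee_pos"]+[0,0,-33]])+.5-(280,140))*4).round(0))
E
```

```text
time_s: 10.8
ee_pos: [637.4, 66.4, 264.6]
ee_rot: [-90.0, 0.1, 90.0]
force: [0.0, 0.8, -4.7]
gripper_width: 22.9
time_s: 11.1
ee_pos: [637.4, 66.0, 264.7]
ee_rot: [-90.0, 0.1, 90.0]
force: [-0.1, -0.4, -3.6]
gripper_width: 22.7
t 11.1 pos [637.4  66.  264.7] rot [-90.    0.1  90. ] F [-0.08 -0.4  -3.63] w 22.7
shift cm [0.01 3.17 0.04] turn 0.0
[[323. 340.]
 [343. 330.]
 [327. 283.]]
```

View pics/s8.png

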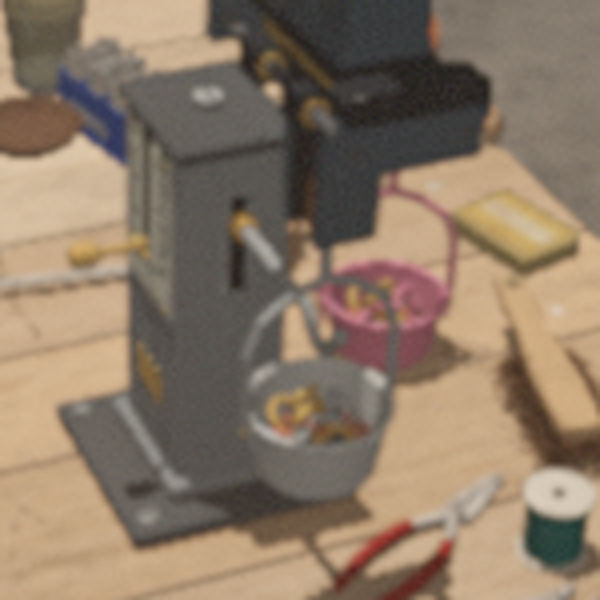

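The arm passes through the arch, with the tip visible inside it at (335,342). Lowering to just above contact, then slowly.

```bash
python3 -m handwheel '[[1.5,[0,0.3,0],0],[1.5,[0,0.8,0],0],[1.5,[0,1.4,0],0],[1.5,[0,1.9,0],0],[1.5,[0,2.3,0],0],[1.5,[0,2.6,0],0],[1.5,[0,2.8,0],0],[1.5,[0,2.9,0],0],[1.5,[0,3,0],0],[1.5,[0,3,0],0]]'
python3 -m handwheel '[[1.5,[0,0.05,0],0],[1.5,[0,0.1,0],0],[1.5,[0,0.15,0],0],[1.5,[0,0.2,0],0],[1.5,[0,0.2,0],0]]'
python3 -m handwheel '[[1.5,[0,0.05,0],0],[1.5,[0,0.1,0],0],[1.5,[0,0.15,0],0],[1.5,[0,0.2,0],0],[1.5,[0,0.2,0],0]]'
python3 -m handwheel '[[1.5,[0,0.05,0],0],[1.5,[0,0.1,0],0],[1.5,[0,0.15,0],0],[1.5,[0,0.2,0],0],[1.5,[0,0.2,0],0]]'
```

```text
time_s: 12.15
ee_pos: [637.4, 66.0, 234.7]
ee_rot: [-90.1, 0.1, 90.0]
force: [-0.7, 0.3, -3.8]
gripper_width: 23.1
time_s: 12.65
ee_pos: [637.4, 66.0, 232.6]
ee_rot: [-90.0, 0.1, 90.0]
force: [0.1, -0.5, -5.0]
gripper_width: 22.7
time_s: 13.15
ee_pos: [637.3, 66.0, 230.5]
ee_rot: [-90.0, 0.1, 90.0]
force: [-0.7, 0.5, -4.1]
gripper_width: 23.0
time_s: 13.65
ee_pos: [637.4, 66.0, 228.7]
ee_rot: [-90.1, 0.1, 90.0]
force: [-0.9, 0.4, -2.3]
gripper_width: 23.0
```

Contact has begun (force −3.8 → −2.3 N). Continuing slowly.

```bash
python3 -m handwheel '[[1.5,[0,0.05,0],0],[1.5,[0,0.1,0],0],[1.5,[0,0.1,0],0]]' | sed -n '1p;2p;4p'
python3 -m handwheel '[[1.5,[0,0.05,0],0],[1.5,[0,0.1,0],0],[1.5,[0,0.1,0],0]]'| sed -n '1p;2p;4p'
python3 -m handwheel '[[1.5,[0,0.05,0],0],[1.5,[0,0.1,0],0],[1.5,[0,0.1,0],0]]'| sed -n '1p;2p;4p'
python3 -m handwheel '[[1.5,[0,0.05,0],0],[1.5,[0,0.1,0],0],[1.5,[0,0.1,0],0]]'| sed -n '1p;2p;4p'
python3 -m handwheel '[[1.5,[0,0.05,0],0],[1.5,[0,0.1,0],0],[1.5,[0,0.1,0],0]]'| sed -n '1p;2p;4p'
python3 - <<'E'
from h import *
im=vision.grab_frame("side")[:,:,::-1]
cv2.imwrite("pics/s9.png",cv2.resize(im[140:290,280:430],None,fx=4,fy=4,interpolation=cv2.INTER_CUBIC))
E
```

```text
time_s: 13.95
ee_pos: [637.4, 66.0, 227.8]
force: [-0.2, 0.4, -2.4]
time_s: 14.25
ee_pos: [637.4, 66.0, 226.7]
force: [-0.6, -0.1, -3.0]
time_s: 14.55
ee_pos: [637.4, 66.0, 225.7]
force: [-0.7, -0.2, -2.4]
time_s: 14.85
ee_pos: [637.5, 65.9, 224.6]
force: [-0.7, -0.0, -2.2]
time_s: 15.15
ee_pos: [637.4, 65.9, 223.5]
force: [0.2, -0.1, -1.7]
```

View pics/s9.png

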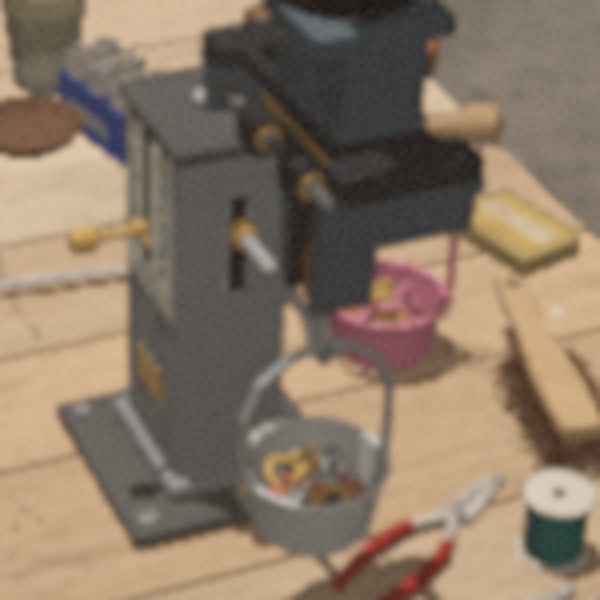

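The pail is on the hook: the knob has risen from row 253 to 240, about 4.5 mm of sink. Estimated weight is 3.9 N, so equilibrium should be near TCP z = 215–216. Keep lowering.

```bash
python3 -m handwheel '[[1.5,[0,0.05,0],0],[1.5,[0,0.1,0],0],[1.5,[0,0.1,0],0]]' | sed -n '1p;2p;4p'
python3 -m handwheel '[[1.5,[0,0.05,0],0],[1.5,[0,0.1,0],0],[1.5,[0,0.1,0],0]]'| sed -n '2p;4p'
python3 -m handwheel '[[1.5,[0,0.05,0],0],[1.5,[0,0.1,0],0],[1.5,[0,0.1,0],0]]'| sed -n '2p;4p'
python3 -m handwheel '[[1.5,[0,0.05,0],0],[1.5,[0,0.1,0],0],[1.5,[0,0.1,0],0]]'| sed -n '2p;4p'
for i in 1 2 3 4; do python3 -m handwheel '[[1.5,[0,0,0],0]]'| sed -n '2p;4p'; done
python3 -m handwheel '[[1.5,[0,0.05,0],0],[1.5,[0,0.1,0],0],[1.5,[0,0.1,0],0]]'| sed -n '2p;4p'
for i in 1 2 3 4; do python3 -m handwheel '[[1.5,[0,0,0],0]]'| sed -n '2p;4p'; done
```

```text
time_s: 15.5
ee_pos: [637.4, 66.0, 222.5]
force: [-0.7, -0.6, -2.6]
ee_pos: [637.4, 66.0, 221.5]
force: [-0.1, -0.6, -1.6]
ee_pos: [637.4, 65.9, 220.4]
force: [-0.7, -0.1, -1.3]
ee_pos: [637.5, 66.0, 219.4]
force: [-0.3, -0.6, -1.1]
ee_pos: [637.5, 66.0, 219.4]
force: [0.1, 0.5, -1.0]
ee_pos: [637.5, 65.9, 219.4]
force: [-0.7, 0.2, -1.4]
ee_pos: [637.5, 66.0, 219.4]
force: [-0.7, 0.0, -1.4]
ee_pos: [637.5, 66.0, 219.4]
force: [-0.8, -0.1, -1.6]
ee_pos: [637.4, 66.0, 218.3]
force: [-0.3, -0.3, -1.6]
ee_pos: [637.5, 66.0, 218.3]
force: [-0.5, -0.2, -0.7]
ee_pos: [637.5, 66.0, 218.3]
force: [0.5, 0.2, 0.2]
ee_pos: [637.5, 66.0, 218.3]
force: [-0.8, -0.3, -1.1]
ee_pos: [637.5, 65.9, 218.3]
force: [-0.6, -0.5, -1.5]
```

```bash
python3 -m handwheel '[[1.5,[0,0.05,0],0],[1.5,[0,0.1,0],0],[1.5,[0,0.15,0],0],[1.5,[0,0.2,0],0],[1.5,[0,0.25,0],0],[1.5,[0,0.3,0],0],[1.5,[0,0.3,0],0]]'| sed -n '2p;4p'
for i in 1 2 3 4 5 6 7 8; do python3 -m handwheel '[[1.5,[0,0,0],0]]'| sed -n '4p'; done
python3 -m handwheel '[[1.5,[0,0.05,0],0],[1.5,[0,0.1,0],0],[1.5,[0,0.1,0],0]]'| sed -n '2p;4p'
for i in 1 2 3 4 5 6 7 8; do python3 -m handwheel '[[1.5,[0,0,0],0]]'| sed -n '4p'; done
python3 - <<'E'
from h import *
im=vision.grab_frame("side")[:,:,::-1]
print(state()["time_s"])
cv2.imwrite("pics/s10.png",cv2.resize(im[140:290,280:430],None,fx=4,fy=4,interpolation=cv2.INTER_CUBIC))
E
```

```text
ee_pos: [637.5, 66.0, 215.3]
force: [0.4, 0.0, -0.7]
force: [-1.8, 0.3, -1.6]
force: [0.2, 0.7, -0.4]
force: [-0.7, 0.0, -0.3]
force: [-0.2, 0.4, -0.7]
force: [-0.2, 0.2, -1.3]
force: [-0.7, 0.3, -0.6]
force: [-0.2, -0.0, -0.1]
force: [-0.8, 0.0, -0.8]
ee_pos: [637.5, 66.0, 214.2]
force: [-1.1, 0.8, -0.4]
force: [-0.6, 1.1, 0.2]
force: [-1.3, 0.4, 0.9]
force: [-0.2, -0.6, -0.0]
force: [-0.1, -0.1, -0.3]
force: [0.0, -0.3, -0.4]
force: [0.1, 0.2, -0.5]
force: [-1.0, -0.0, -0.2]
force: [-0.3, 0.8, -0.6]
20.15
```

View pics/s10.png

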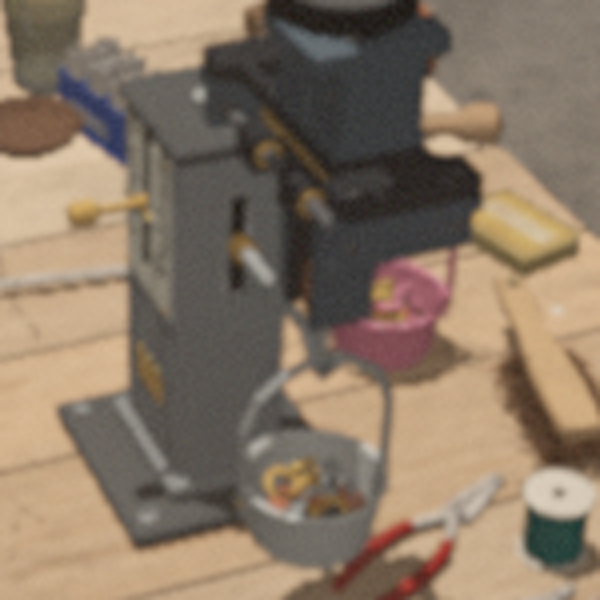

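```bash
python3 -m handwheel '[[1.5,[0,0.03,0],0],[1.5,[0,0.05,0],0],[1.5,[0,0.05,0],0]]'| sed -n '2p;4p'
for i in 1 2 3 4 5 6 7 8 9 10 11 12; do python3 -m handwheel '[[1.5,[0,0,0],0]]'| sed -n '4p'; done
```

```text
ee_pos: [637.5, 66.0, 213.7]
force: [-0.9, 0.6, -0.4]
force: [-0.5, -0.8, 0.1]
force: [-0.3, 0.4, -0.4]
force: [-1.1, 0.6, -0.3]
force: [-0.0, 0.2, 0.1]
force: [0.7, 0.5, 0.4]
force: [-0.8, 0.9, -0.9]
force: [-0.5, 0.5, 0.1]
force: [-0.6, -0.4, -0.3]
force: [-0.2, 0.1, 0.2]
force: [-0.8, -0.2, 0.4]
force: [-0.8, 0.3, -0.6]
force: [-0.8, -0.3, -0.7]
```

The mean residual is about −0.2 N, essentially nothing left in the grip. Easing the grip and opening slowly.

```bash
python3 -m handwheel '[[1.5,[0,0,0],0],[1.5,[0,0,0],0],[1.5,[0,0,0],0]]' 3
python3 -m handwheel '[[2.3,[0,0,0],0],[2.4,[0,0,0],0],[2.5,[0,0,0],0],[2.6,[0,0,0],0],[2.8,[0,0,0],0],[3.2,[0,0,0],0],[3.8,[0,0,0],0],[4.4,[0,0,0],0],[5,[0,0,0],0],[5,[0,0,0],0]]'
python3 - <<'E'
from h import *
im=vision.grab_frame("side")[:,:,::-1]
cv2.imwrite("pics/s11.png",cv2.resize(im[140:290,280:430],None,fx=4,fy=4,interpolation=cv2.INTER_CUBIC))
cv2.imwrite("pics/w11.png",vision.grab_frame("wrist")[:,:,::-1])
E
```

```text
time_s: 21.95
ee_pos: [637.6, 66.2, 213.7]
ee_rot: [-90.1, 0.1, 90.0]
force: [-0.3, 0.4, -0.8]
gripper_width: 23.7
time_s: 22.95
ee_pos: [637.5, 66.2, 213.7]
ee_rot: [-90.1, 0.1, 90.0]
force: [0.2, 0.0, 0.2]
gripper_width: 49.7
```

View pics/s11.png

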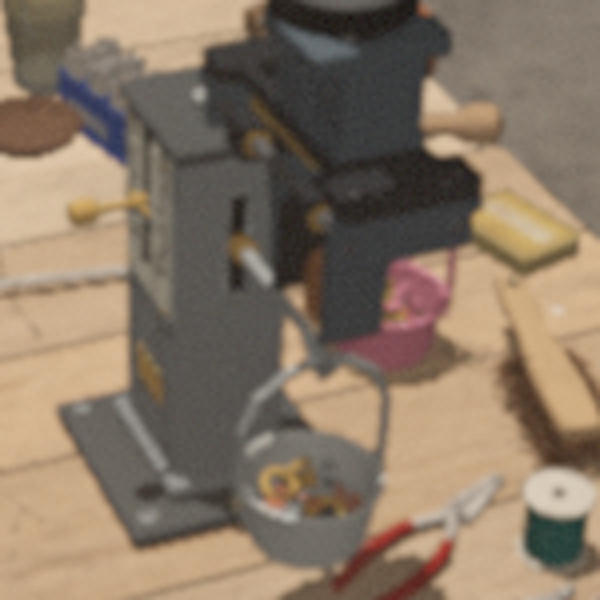

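View pics/w11.png

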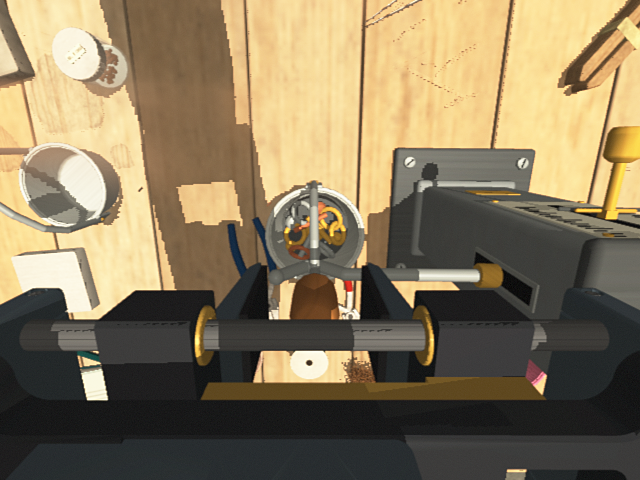

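The pail hangs on the hook, with the knob standing free between the open fingers and no visible movement on release. Withdrawing straight up.

```bash
python3 -m handwheel '[[5,[0,-0.5,0],0],[5,[0,-1.5,0],0],[5,[0,-3,0],0],[5,[0,-4.5,0],0],[5,[0,-6.5,0],0],[5,[0,-9,0],0],[5,[0,-12,0],0],[5,[0,-14,2],0],[5,[0,-14,5],0],[5,[0,-14,8],0]]'
python3 -m handwheel '[[5,[0,0,4],0],[5,[0,0,8],0],[5,[0,0,12],0],[5,[0,0,15],0],[5,[0,0,15],0],[5,[0,0,15],0],[5,[0,0,15],0],[5,[0,0,15],0],[5,[0,0,15],0],[5,[0,0,15],0]]'
python3 - <<'E'
from h import *
ims=[]
for i in range(2):
    ims.append(vision.grab_frame("side")[:,:,::-1])
im=ims[0]; print("diff",np.abs(ims[0].astype(int)-ims[1])[140:290,280:430].mean())
cv2.imwrite("pics/s12.png",cv2.resize(im[130:280,290:390],None,fx=4,fy=4,interpolation=cv2.INTER_CUBIC))
cv2.imwrite("pics/s12f.png",im)
cv2.imwrite("pics/w12.png",vision.grab_frame("wrist")[:,:,::-1])
m=vision.camera_model("side")
for h in (0,20,24,26,28,30,34): print(h,proj(m,[[561,228,171+h]]).round(2))
print(state()["time_s"])
E
```

```text
time_s: 24.05
ee_pos: [557.0, 66.5, 355.2]
ee_rot: [-90.2, 0.1, 90.0]
force: [-0.4, 0.3, 0.1]
gripper_width: 50.0
time_s: 25.05
ee_pos: [407.5, 66.4, 354.3]
ee_rot: [-90.2, 0.1, 90.0]
force: [0.0, 0.0, 0.8]
gripper_width: 49.7
diff 1.5638222222222222
0 [[301.03 203.26]]
20 [[300.9 196. ]]
24 [[300.87 194.53]]
26 [[300.86 193.8 ]]
28 [[300.85 193.06]]
30 [[300.84 192.32]]
34 [[300.81 190.85]]
25.2
```

View pics/s12.png

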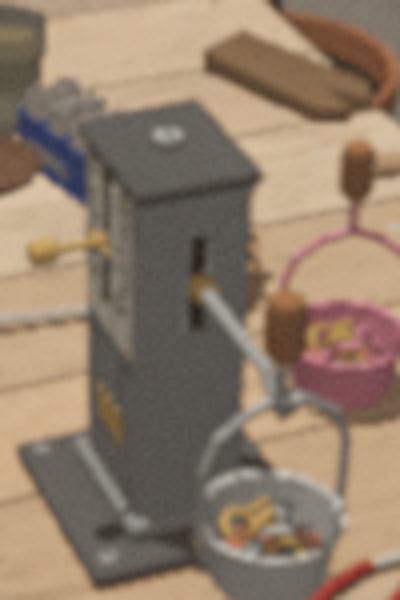

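View pics/s12f.png

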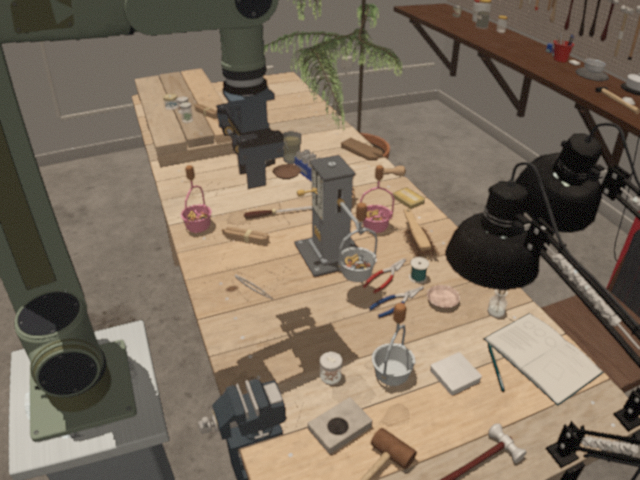

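View pics/w12.png

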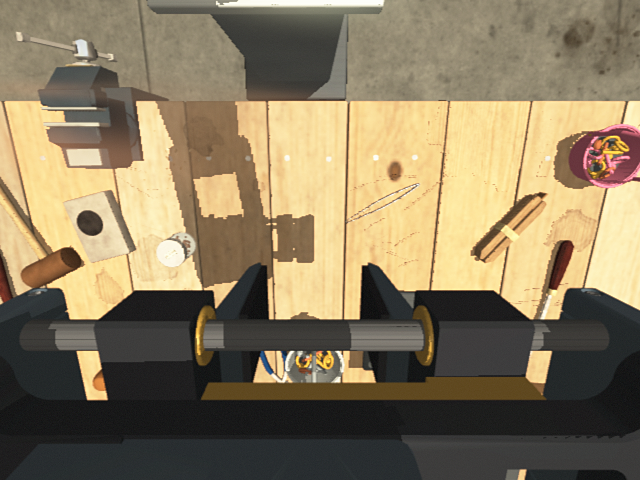

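Run:
```python
from h import *
m=vision.camera_model("side")
A=cv2.cvtColor(cv2.imread("pics/side0.png"),cv2.COLOR_BGR2GRAY);B=cv2.cvtColor(cv2.imread("pics/s12f.png"),cv2.COLOR_BGR2GRAY)
up=8
def match(x0,y0,x1,y1,dy):
    t=cv2.resize(A[y0:y1,x0:x1],None,fx=up,fy=up,interpolation=cv2.INTER_CUBIC)
    X0,Y0,X1,Y1=x0-3,y0-dy[0],x1+3,y1+dy[1]
    s=cv2.resize(B[Y0:Y1,X0:X1],None,fx=up,fy=up,interpolation=cv2.INTER_CUBIC)
    r=cv2.matchTemplate(s,t,cv2.TM_CCOEFF_NORMED);_,v,_,l=cv2.minMaxLoc(r)
    return l[0]/up-3,l[1]/up-dy[0],v
print("collar/arm",match(337,191,350,203,(2,12)),"screw ctrl",match(325,158,340,170,(4,4)))
print("knob",match(294,177,310,187,(4,22)))
for d in (10,12,14,15,16,18): print(d,(proj(m,[638,175,205-d])-proj(m,[638,175,205]))[0].round(2))
print("knob z at start",[ (z,proj(m,[561,228,z])[0].round(2)) for z in (226,230,234)])
ref=None
for n in ("s10","s11"):
    im=cv2.imread(f"pics/{n}.png",0); 
    t=im[420:560,230:400]
    if ref is None: ref=t
    else:
        r=cv2.matchTemplate(im[400:580,220:410],ref,cv2.TM_CCOEFF_NORMED); print("pail shift s10->s11 (x4 px)",np.array(cv2.minMaxLoc(r)[3])-(10,20))
B4=cv2.resize(B[140:290,280:430],None,fx=4,fy=4,interpolation=cv2.INTER_CUBIC)
r=cv2.matchTemplate(B4[400:590,220:410],ref,cv2.TM_CCOEFF_NORMED); print("s10->s12",np.array(cv2.minMaxLoc(r)[3])-(10,20))
k=cv2.imread("pics/s10.png",0); t=k[190:235,60:115]
for nm,i in (("s11",cv2.imread("pics/s11.png",0)),("s12",B4)):
    r=cv2.matchTemplate(i[175:250,50:125],t,cv2.TM_CCOEFF_NORMED); print("knob s10->",nm,np.array(cv2.minMaxLoc(r)[3])-(10,15))
```

```text
collar/arm (0.125, 6.125, 0.962936282157898) screw ctrl (0.0, 0.0, 0.9930329322814941)
knob (0.375, 11.75, 0.6202282905578613)
10 [-0.12  3.71]
12 [-0.14  4.45]
14 [-0.16  5.19]
15 [-0.17  5.56]
16 [-0.18  5.93]
18 [-0.21  6.66]
knob z at start [(226, array([300.67, 182.99])), (230, array([300.65, 181.48])), (234, array([300.62, 179.96]))]
pail shift s10->s11 (x4 px) [-3  0]
s10->s12 [-3  0]
knob s10-> s11 [ 0 -2]
knob s10-> s12 [ 0 -2]
```

The checks agree. The hook has sunk about 15–16 mm and the peak hand stands about 30 mm up (= 2 × 15), with no fall-back. The pail didn't shift on release. Handing in.

Run:
```python
from workcell import job,state
print(job.job_done(), state()["time_s"])
```

```text
the job is handed in; nothing more can be done
the job is handed in; nothing more can be done
```

The scrap pail is hanging at rest on the balance hook, and the job is handed in. The last clock reading before that was 25.2 s of the 54 s allowed.

- **Peak hand:** I pressed it down to its stop with about 9 N. In the side picture the knob then stood on its zero position to within 0.2 pixels.
- **Weighing:** I gripped the scrap pail by its knob, turned it about 20° to square the bail with the hook, and lowered it about 1 mm at a time. I opened the fingers once the mean wrist force was about -0.2 N, then backed away clear.
- **Reading:** The peak hand stands about 30 mm up, which means a sink of about 15 mm (0.44 kg). Matching the hook arm in the pictures gave about 16.5 mm, so the pointer shows no sign of having fallen back from the peak hand.
- **Release:** Across the release the peak hand rose by about 0.5 pixel (1–1.4 mm), which includes my last 0.5 mm of lowering. The pail shifted under 1 pixel sideways and not at all in height.
- **Spare pail and bead jar:** In the final side picture both stand where they did at the start; the robot did not touch them.

Two checks were weak:
- **Weight:** The noisy wrist force gave about 3.9 N, against about 4.3 N from the sink.
- **Pointer and peak hand:** I could not see the contact between them directly. I only inferred it from the hook sink and the peak hand's height.

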